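# Sample cylinders in order of size on the rail

## Robot

A 6-joint arm with a two-finger parallel gripper is mounted at the origin on the work surface. World frame = base frame: x ahead of the robot, y to its left, z up, the work surface at z = 0. Lengths are in m, angles in degrees, forces in N, time in s.
With the tool pointing down it reaches from about 0.4 to 0.825 m from the base axis. Payload 7 kg.
Tool frame: the origin (TCP) lies midway between the tips of the shut fingers; the grasp point (between the pads) lies 19 mm behind it; z points along the fingers, y is the line along which they close (so a half turn about z gives the same grasp; the last joint's range is limited). The gripper opens to 88 mm and grips with 3 to 60 N. Pads are 19 mm wide; open, the fingers measure 130 mm over their backs; the gripper's body (78 mm by 193 mm) begins 47 mm behind the grasp point.
Start: joints at [81.251, 20.546, 0.682, 0, -70.136, -16.507], TCP at [0.288, 0.61, 0.227] pointing down, gripper open.
Joint ranges: [-176.03, 176.03], [-82.01, 121.73], [-58.28, 71.71], [-173.87, 95.51], [-174.79, -0.11], [-173.66, 173.66]. Speed limits (degrees/s): [136.94, 136.94, 172.46, 180, 180, 180].

## Interface

Orientations are given as [roll, pitch, yaw] about the fixed x, y, z axes, in that order (R = Rz(yaw) Ry(pitch) Rx(roll)).
In Python, from plant import ctrl gives the robot as it stands. The module is installed in compiled form; this text tells all that it offers.
- The arm moves only by the tool send_rows, never from a script. Its argument "plan" is a list that holds one entry, the list of rows, each a list of 6 numbers: the shift along the tool's x, y, z in shares of 80 cm (1.0 is 80 cm), then the turn, a rotation vector about the tool's x, y, z in normalised numbers (1 is 120 degrees). A call has 1 to 8 rows; each row is the pose to reach, as a shift and turn from the pose commanded when the call began, along the tool's axes at that moment; what a row does not reach only later rows make up. A row lasts 1/12 s, in which the tool goes at most 41.7 mm and 7.16 degrees, less where a joint would pass 70% of its speed; a pose out of reach is approached as far as the arm can. A shift or turn number past 1, either way, is cut back to 1. A call with a gripper value outside its range is refused whole. "fingers" is the opening, from 0 (shut) to 1 (fully open), set as the call begins (left out, the last holds). The fingers move at their own pace and stop on an object; the grip force is fixed at half the most. Time passes only in rows, so rows that repeat a pose let the fingers close. It gives the time, the measured TCP pose, the force, the opening and the grip force at its end, in the units of the state.
- ctrl.get_obs(): the state, without advancing time (a new reading comes with each control period).
- ctrl.snapshot(name): name is "scene" or "top" or "wrist"; returns a dict with "img" (400x640x3 uint8, red, green, blue), "K" (3x3 intrinsics, pixels), "pose" (4x4, takes a point from camera to world coordinates). Camera axes: x right, y down, z forward; pixel columns grow to the right and rows downward; lengths in m; the calibration is good to about 2 mm. A picture is of the moment at which its call begins. There is no depth.
- ctrl.close_job(): hands the job in; it is judged then, once.
The state is a dict: "clock": time; "joint_pos": joint angles; "qvel": joint speeds; "tau": joint torques, N m; "tool_pos": TCP position; "orientation": TCP orientation; "force": force on the tool from outside, world axes, zero at the start; "moment": the same for the moment, N m; "opening": finger opening in m; "gripper_force": force on a finger pad.
Only numpy, scipy, OpenCV 4.12 (cv2) and the standard library are available. Lean on these libraries where they do the work, as an engineer would, in place of code of your own. Each camera call takes 0.05 s, during which the arm holds its last target. There are 200 camera calls.

## Task

Line up the four gas sample cylinders on the rail in order of size, smallest on the pad beside the inlet valve with the brass wheel and largest at the far end, one standing upright in the middle of each pad. Do not let any cylinder fall over, and leave the amber bottle standing where it is.

Things in the scene. Friction and masses are not known exactly. Their poses are not given: they have to be found in the camera images.
- cyl_s: the smallest of four upright bare-aluminium gas sample cylinders, each with a small black valve knob on top: body 30 mm in diameter and 70 mm tall with a low domed shoulder (the straight wall ends 64 mm above the bottom), 92 mm tall to the top of the 16 mm wide knob; about 90 g. Origin: centre of its underside, z up along its axis
- cyl_m: the second smallest of four upright bare-aluminium gas sample cylinders, each with a small black valve knob on top: body 38 mm in diameter and 85 mm tall with a low domed shoulder (the straight wall ends 77 mm above the bottom), 107 mm tall to the top of the 16 mm wide knob; about 160 g. Origin: centre of its underside, z up along its axis
- cyl_l: the second largest of four upright bare-aluminium gas sample cylinders, each with a small black valve knob on top: body 46 mm in diameter and 100 mm tall with a low domed shoulder (the straight wall ends 90 mm above the bottom), 122 mm tall to the top of the 16 mm wide knob; about 250 g. Origin: centre of its underside, z up along its axis
- cyl_xl: the largest of four upright bare-aluminium gas sample cylinders, each with a small black valve knob on top: body 54 mm in diameter and 115 mm tall with a low domed shoulder (the straight wall ends 104 mm above the bottom), 137 mm tall to the top of the 16 mm wide knob; about 360 g. Origin: centre of its underside, z up along its axis
- pad_1: round black rubber pad, 68 mm across, 4 mm thick, fixed on the rail's aluminium plate: number 1 from the robot's left in a row of four, 78 to 98 mm apart. Origin: centre of its underside, 8 mm above the bench; a cylinder stands on its top, 12 mm above the bench. x axis: across the row, away from the robot; y axis: along the row, to the robot's left
- pad_2: the same kind of pad, number 2 of the row from the robot's left, same axes and origin. Along the far edge of the rail, its near face 44 to 52 mm beyond the pads' centres, runs a steel bar that ends 28 mm above the bench, with brass stubs up to 34 mm
- pad_3: the same kind of pad, number 3 of the row from the robot's left, same axes and origin
- pad_4: the same kind of pad, number 4 of the row from the robot's left, same axes and origin
- inlet: the rail's inlet valve: steel block 36 x 30 x 22 mm under a round brass hand wheel 34 mm across, 38 mm tall in all, fixed at one end of the row of pads (left or right, it varies), 58 to 68 mm from the centre of the last pad. The other end of the row has a plain steel block without a wheel. Origin: centre of its underside, 8 mm above the bench
- amber_bottle: small amber glass bottle with a black cap, 34 mm across and 75 mm tall, standing among the cylinders; to be left alone. Origin: centre of its underside
Things that resemble listed ones, but are neither listed nor needed, are in the scene too. Leave any pink or red look-alike of the cyl_l alone.

How it is judged (in metres and radians):
At the end, for the whole second after the job is handed in: Counted from the pad beside the inlet valve, the pads carry the smallest, second smallest, second largest and largest cylinder, each within 14 mm of its pad's centre, standing on the pad upright (within 0.08 rad), released and at rest (((horizontal distance between inlet and pad_1 below 0.1 m and horizontal distance between cyl_s and pad_1 below 0.014 m and horizontal distance between cyl_m and pad_2 below 0.014 m and horizontal distance between cyl_l and pad_3 below 0.014 m and horizontal distance between cyl_xl and pad_4 below 0.014 m) or (horizontal distance between inlet and pad_4 below 0.1 m and horizontal distance between cyl_s and pad_4 below 0.014 m and horizontal distance between cyl_m and pad_3 below 0.014 m and horizontal distance between cyl_l and pad_2 below 0.014 m and horizontal distance between cyl_xl and pad_1 below 0.014 m)) and angle between each of cyl_s, cyl_m, cyl_l, cyl_xl's own z axis and vertical below 0.08 rad and height (world z) of cyl_s between 0.008 and 0.017 m and linear speed of each of cyl_s, cyl_m, cyl_l, cyl_xl below 0.02 m/s and angular speed of each of cyl_s, cyl_m, cyl_l, cyl_xl below 0.2 rad/s and height (world z) of cyl_m between 0.008 and 0.017 m and height (world z) of cyl_l between 0.008 and 0.017 m and height (world z) of cyl_xl between 0.008 and 0.017 m); the robot touches nothing.
It fails at once if a cylinder falls over (angle between any of cyl_s, cyl_m, cyl_l, cyl_xl's own z axis and vertical above 0.7 rad).
It fails at once if the amber bottle is shifted more than 30 mm or knocked over (distance of amber_bottle from where it was at the start of the episode above 0.03 m or angle between amber_bottle's own z axis and vertical above 0.5 rad).
It also fails if it takes over 120 s, if anything falls off the work surface, if the arm or the gripper's body presses on something with over 40 N, if the wrist force passes 120 N, or if a joint passes its speed limit or range.

## Working session

There is one attempt and no reset: what is moved stays moved. The work goes in short steps, Python scripts to look and compute and a tool call to move; the robot and the scene stay as the last step left them, time stands still between calls to the robot, and variables do not carry over. Pictures are saved under pics/ and viewed, at most 14 in all, crops included, and the job is handed in when it is done.

Besides the shell and the picture viewer there is one more tool, called after "Emit:" by a JSON object that holds its "op" and its "data", one argument or row to a line. send_rows: Moves the arm, as the interface text tells. Its arguments: {"type":"object","properties":{"plan":{"type":"array","items":{"type":"array","items":{"type":"array","items":{"type":"number"}}}},"fingers":{"type":"number"}},"required":["plan"]}

```bash
mkdir -p pics; python3 - <<'E'
from plant import ctrl
import cv2
for n in("top","scene"):
    s=ctrl.snapshot(n);cv2.imwrite(f"pics/{n}0.png",s["img"][:,:,::-1]);print(n,s["K"].tolist(),s["pose"].round(4).tolist())
print(ctrl.get_obs())
E
```

```text
top [[381.23655807226356, 0.0, 319.04879011859316], [0.0, 381.23655807226356, 205.45523427583714], [0.0, 0.0, 1.0]] [[-0.0269, -0.9939, 0.1065, 0.3877], [-0.9996, 0.0263, -0.0075, -0.0023], [0.0046, -0.1067, -0.9943, 1.0089], [0.0, 0.0, 0.0, 1.0]]
scene [[439.3400513838139, 0.0, 314.4307581815062], [0.0, 439.3400513838139, 198.34487876778388], [0.0, 0.0, 1.0]] [[0.4064, 0.6638, -0.6279, 1.1354], [0.9136, -0.304, 0.2699, -0.2618], [-0.0117, -0.6834, -0.73, 0.8036], [0.0, 0.0, 0.0, 1.0]]
{'clock': 0.1, 'joint_pos': array([ 8.12522351e+01,  2.05886774e+01,  6.40096274e-01, -1.68137475e-02,
       -7.01355618e+01, -1.65072856e+01]), 'qvel': array([-0.07738335, -0.16435717,  0.17057376,  0.06337587, -0.02089   ,
       -0.06818215]), 'tau': array([-1.57545488e-03, -5.84160519e+01,  2.93751150e+01,  7.01539367e+00,
        1.01811503e-02, -4.97442488e-05]), 'tool_pos': array([0.28782902, 0.61008835, 0.22571223]), 'orientation': array([ 1.79914834e+02, -8.75484996e-03, -2.52607689e+01]), 'force': array([-0.6123782 ,  0.05221924, -0.23092764]), 'moment': array([-0.01112935, -0.01620089,  0.03408439]), 'gripper_force': 0.0, 'opening': 0.08739291348575162}
```

View pics/top0.png

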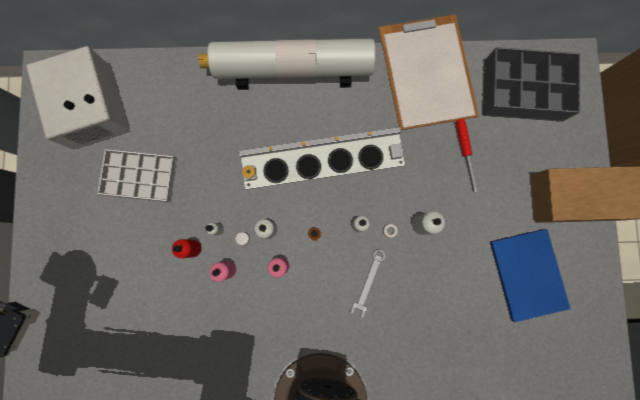

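View pics/scene0.png

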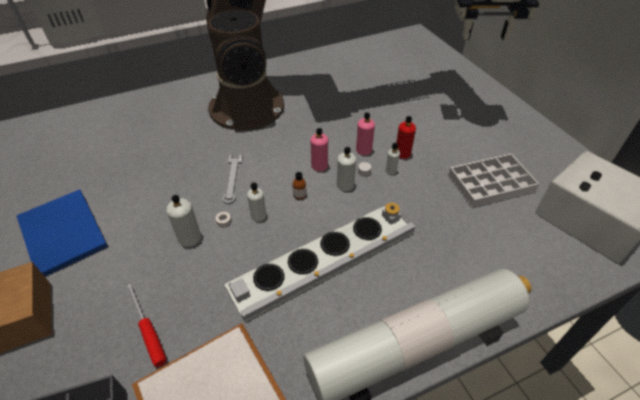

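The top view shows the bare-aluminium cylinders at (211,229) = s, (361,223) = m, (264,228) = l and (432,222) = xl. Things that could be mistaken for them are red at (183,248), pink at (220,271) and (278,267), and small white discs at (242,239) and (391,231). The amber bottle is at (314,233). The brass inlet is at (249,172), so pad_1 at (276,169) is the cyl_s pad. The scene view agrees: s (393,160), m (257,203), l (346,170), xl (184,222).

```bash
python3 - <<'E'
from plant import ctrl
import cv2,numpy as np
for n,(x0,y0,x1,y1) in {"top":(170,125,450,285),"scene":(150,100,430,300)}.items():
    im=cv2.imread(f"pics/{n}0.png");c=im[y0:y1,x0:x1]
    b=cv2.resize(c,None,fx=2.85,fy=2.85,interpolation=cv2.INTER_CUBIC);cv2.imwrite(f"pics/{n}_crop.png",b)
    m=(c.max(2)<50).astype(np.uint8)
    k,l,st,ce=cv2.connectedComponentsWithStats(m)
    for i in range(1,k):
        if 5<st[i,4]<2000: print(n,st[i].tolist(),(ce[i]+[x0,y0]).round(1))
E
```

```text
top [190, 22, 22, 21, 355] [370.2 156.5]
top [159, 25, 22, 22, 351] [339.9 160. ]
top [128, 31, 22, 22, 344] [308.3 166.1]
top [95, 34, 22, 23, 352] [275.6 169.8]
top [190, 95, 5, 5, 20] [362.  222.1]
top [264, 94, 6, 5, 26] [436.7 221.2]
top [36, 101, 6, 5, 25] [208.7 227.8]
top [90, 101, 5, 5, 21] [262.  227.6]
top [142, 105, 5, 6, 24] [314. 233.]
top [4, 121, 7, 5, 32] [176.9 248.1]
top [104, 140, 5, 6, 20] [275.6 267.6]
top [43, 145, 6, 5, 26] [215.7 272.1]
scene [63, 0, 70, 31, 1481] [246.8 113. ]
scene [195, 0, 5, 4, 7] [347.3 101.1]
scene [216, 0, 3, 5, 7] [366.7 101.4]
scene [177, 8, 7, 4, 12] [330.4 109.7]
scene [178, 12, 5, 4, 8] [329.8 113.6]
scene [215, 13, 4, 6, 20] [366.5 115.5]
scene [168, 14, 4, 6, 8] [319.5 116.9]
scene [256, 17, 5, 6, 22] [408.2 119.1]
scene [167, 29, 5, 6, 24] [318.9 131.3]
scene [243, 43, 5, 7, 28] [394.9 145.9]
scene [195, 48, 5, 6, 26] [346.9 150.2]
scene [146, 73, 6, 7, 38] [298.5 176. ]
scene [101, 83, 6, 8, 31] [253.6 186.2]
scene [22, 96, 7, 8, 39] [175.3 198.9]
scene [204, 119, 26, 20, 408] [366.9 228.3]
scene [172, 133, 27, 22, 450] [334.6 243.3]
scene [139, 150, 28, 23, 487] [302.5 261.3]
scene [105, 165, 28, 25, 537] [268.3 276.9]
```

View pics/top_crop.png

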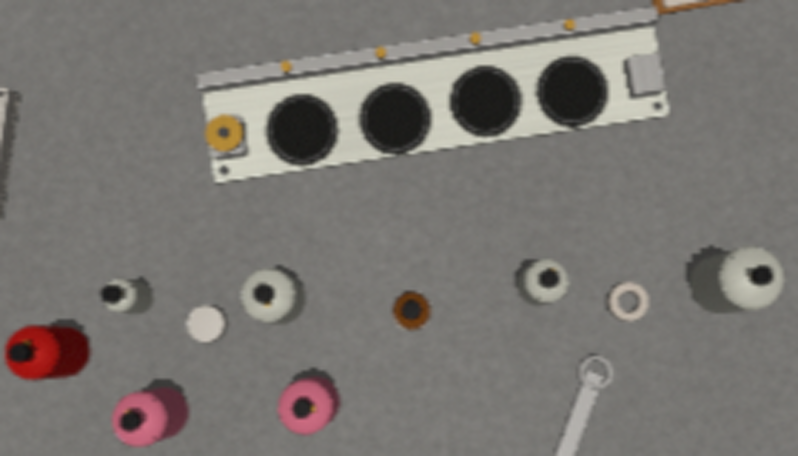

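View pics/scene_crop.png

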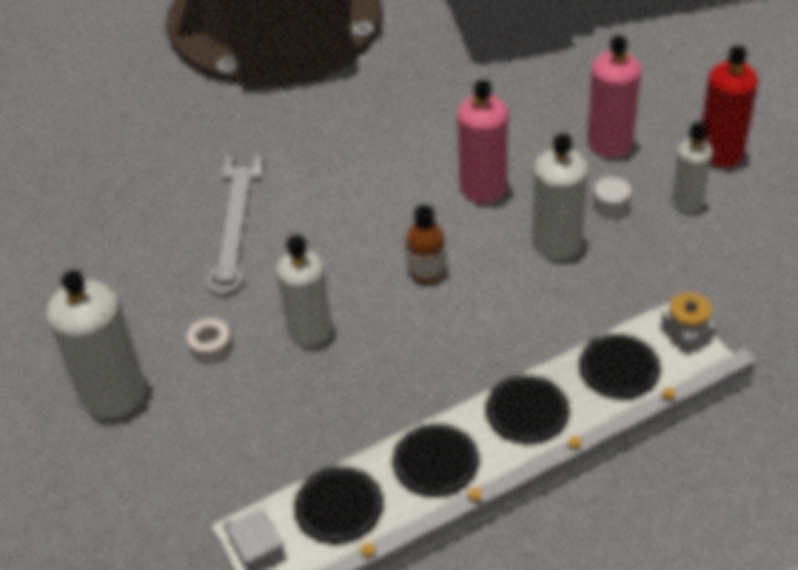

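The crops confirm the choice. The four bare-aluminium bodies are at crop-top (122,295) s, (268,293) l, (546,281) m and (752,278) xl; pink and red are rejected, and the wheel is beside the leftmost pad. I'll triangulate the knobs and pads from the two views.

```bash
cat > h.py <<'E'
import cv2,numpy as np
from plant import ctrl
def P(s): return s["K"]@np.linalg.inv(s["pose"])[:3]
def tri(s1,a,s2,b):
    X=cv2.triangulatePoints(P(s1),P(s2),np.float64(a).reshape(2,1),np.float64(b).reshape(2,1))[:,0]
    return X[:3]/X[3]
def plane(s,uv,z):
    d=s["pose"][:3,:3]@np.linalg.solve(s["K"],[*uv,1]);o=s["pose"][:3,3]
    return o+d*(z-o[2])/d[2]
E
python3 - <<'E'
from h import *
t=ctrl.snapshot("top");s=ctrl.snapshot("scene")
D={"s":((208.7,227.8),(394.9,145.9)),"m":((362,222.1),(253.6,186.2)),"l":((262,227.6),(346.9,150.2)),"xl":((436.7,221.2),(175.3,198.9)),"amb":((314,233),(298.5,176)),
"pinkA":((215.7,272.1),(366.5,115.5)),"pinkB":((275.6,267.6),(318.9,131.3)),"red":((176.9,248.1),(408.2,119.1)),
"p1":((275.6,169.8),(366.9,228.3)),"p2":((308.3,166.1),(334.6,243.3)),"p3":((339.9,160),(302.5,261.3)),"p4":((370.2,156.5),(268.3,276.9))}
zt=dict(s=.087,m=.102,l=.117,xl=.132)
for k,(a,b) in D.items():
    z=zt.get(k,.012)
    print(k,tri(t,a,s,b).round(4),plane(t,a,z)[:2].round(4),plane(s,b,z)[:2].round(4))
E
```

```text
s [0.4394 0.2587 0.0881] [0.4392 0.2585] [0.4383 0.2599]
m [ 0.4419 -0.1111  0.103 ] [ 0.4422 -0.1103] [ 0.4406 -0.1116]
l [0.4346 0.1256 0.1183] [0.4347 0.1257] [0.4334 0.1263]
xl [ 0.4378 -0.2796  0.1322] [ 0.4379 -0.2791] [ 0.4373 -0.2801]
amb [0.4205 0.0049 0.0693] [0.4225 0.0054] [0.3647 0.0256]
pinkA [0.3351 0.2327 0.1196] [0.3287 0.2613] [0.2091 0.3105]
pinkB [0.3414 0.0949 0.1184] [0.336  0.1068] [0.2181 0.1501]
red [0.3923 0.3227 0.1187] [0.393  0.3619] [0.2765 0.4136]
p1 [0.5924 0.1027 0.0128] [0.5927 0.103 ] [0.5918 0.1028]
p2 [0.6003 0.0158 0.0124] [0.6004 0.016 ] [0.6    0.0159]
p3 [ 0.6148 -0.0688  0.0115] [ 0.6148 -0.0686] [ 0.6151 -0.069 ]
p4 [ 0.622  -0.1502  0.012 ] [ 0.6222 -0.1497] [ 0.6219 -0.1505]
```

```bash
cat > go.py <<'E'
# usage: go.py x y z yaw  -> row from the measured pose
import sys,numpy as np
from scipy.spatial.transform import Rotation as R
from plant import ctrl
o=ctrl.get_obs();x,y,z,w=map(float,sys.argv[1:])
A=R.from_euler("xyz",o["orientation"],degrees=True);B=R.from_euler("xyz",[180,0,w],degrees=True)
print((A.inv().apply([x,y,z]-o["tool_pos"])*100).round(2),(A.inv()*B).as_rotvec(degrees=True).round(1),o["clock"])
E
python3 go.py .4346 .1256 .227 -40
```

```text
[33.95 37.57 -0.06] [ 0.1 -0.  14.7] 0.2
```

The manual's scale: shifts go in shares of 80 cm and turns go in shares of 120 degrees. Converting my numbers, 26.6 cm / 80 = 0.3325, 24 cm / 80 = 0.3, 10.4 degrees / 120 = 0.0867.

Emit:
{"op": "send_rows", "data": {
  "plan": [
    [[0.0375,0.0413,0,0,0,0.0108],[0.075,0.0825,0,0,0,0.0217],[0.1125,0.125,0,0,0,0.0325],[0.15,0.1663,0,0,0,0.0433],[0.1875,0.2075,0,0,0,0.0542],[0.225,0.25,0,0,0,0.065],[0.2625,0.2913,0,0,0,0.0758],[0.3,0.3325,0,0,0,0.0867]]
  ],
  "fingers": 1
}}

```text
clock: 0.87
tool_pos: [0.3843, 0.2893, 0.2267]
orientation: [-180.0, 0.0, -35.7]
force: [1.8, -0.1, 0.3]
opening: 0.0874
gripper_force: 0.0
```

```bash
python3 go.py .4346 .1256 .2 -40
```

```text
[13.64 10.36  2.66] [-0.   0.   4.3] 0.8667
```

In the tool's units: 11.7 cm / 80 = 0.1463, 9 cm / 80 = 0.1125, 4.3 degrees / 120 = 0.0358.

Emit:
{"op": "send_rows", "data": {
  "plan": [
    [[0.0375,0.0288,0,0,0,0.0083],[0.075,0.0563,0,0,0,0.0167],[0.1125,0.085,0.0125,0,0,0.025],[0.1463,0.1125,0.025,0,0,0.0358],[0.1463,0.1125,0.0338,0,0,0.0358],[0.1463,0.1125,0.0338,0,0,0.0358],[0.1463,0.1125,0.0338,0,0,0.0358],[0.1463,0.1125,0.0338,0,0,0.0358]]
  ]
}}

```text
clock: 1.53
tool_pos: [0.4271, 0.1509, 0.2]
orientation: [-180.0, -0.0, -39.9]
force: [-0.1, 1.0, 1.0]
opening: 0.0874
gripper_force: 0.0
```

```bash
python3 go.py .4346 .1256 .061 -40; python3 - <<'E'
from h import *
cv2.imwrite("pics/w1.png",ctrl.snapshot("wrist")["img"][:,:,::-1])
E
```

```text
[ 2.19  1.47 13.9 ] [-0.  -0.   0.1] 1.5333
```

View pics/w1.png

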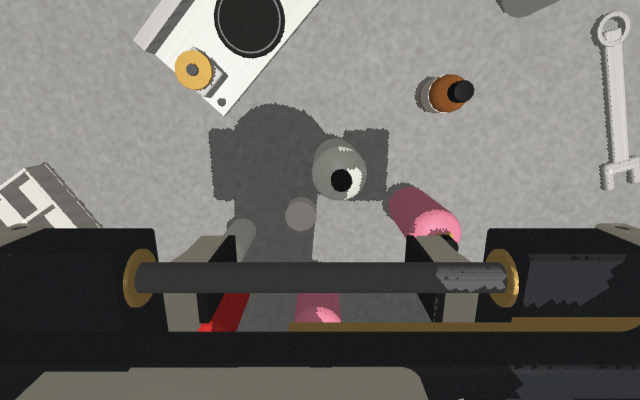

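The wrist picture shows the cyl_l body with its knob at (341,181). Pink cylinders are behind at (437,225) and (320,315), amber is at (450,93), and the brass inlet is at (194,69). The move fell short because of the speed limits, so I'll target from the measured pose.

```bash
python3 - <<'E'
from h import *
s=ctrl.snapshot("wrist")
print(plane(s,(341,181),.118), plane(s,(250,17),.012),s["pose"][:3,3])
E
python3 go.py .4346 .1256 .15 -40
```

```text
[0.43298912 0.12565437 0.118     ] [0.59141687 0.10067    0.012     ] [0.47997511 0.10635719 0.35917184]
[2.22 1.48 5.  ] [-0.  -0.   0.1] 1.6333
```

In the tool's units: 13.9 cm / 80 = 0.1738, 12.5 cm / 80 = 0.1563.

Emit:
{"op": "send_rows", "data": {
  "plan": [
    [[0.015,0.01,0,0,0,0],[0.0275,0.0188,0.0125,0,0,0],[0.0275,0.0188,0.05,0,0,0],[0.0275,0.0188,0.0875,0,0,0],[0.0275,0.0188,0.125,0,0,0],[0.0275,0.0188,0.1563,0,0,0],[0.0275,0.0188,0.1738,0,0,0],[0.0275,0.0188,0.1738,0,0,0]]
  ]
}}

```text
clock: 2.3
tool_pos: [0.4325, 0.1241, 0.058]
orientation: [179.7, 0.1, -39.9]
force: [-0.7, 0.1, 0.5]
opening: 0.0871
gripper_force: 0.0
```

Emit:
{"op": "send_rows", "data": {
  "plan": [
    [[0,0,0,0,0,0],[0,0,0,0,0,0]]
  ]
}}

```text
clock: 2.47
tool_pos: [0.4349, 0.1255, 0.0616]
orientation: [-179.9, -0.0, -39.9]
force: [0.3, 0.0, -0.1]
opening: 0.0878
gripper_force: 0.0
```

```bash
python3 go.py .4346 .1256 .061 -40
```

```text
[-0.03  0.01  0.06] [-0.1 -0.   0.1] 2.4667
```

Emit:
{"op": "send_rows", "data": {
  "plan": [
    [[0,0,0,0,0,0],[0,0,0,0,0,0],[0,0,0,0,0,0],[0,0,0,0,0,0],[0,0,0,0,0,0],[0,0,0,0,0,0],[0,0,0,0,0,0],[0,0,0,0,0,0]]
  ],
  "fingers": 0
}}

```text
clock: 3.13
tool_pos: [0.4342, 0.1244, 0.0606]
orientation: [-180.0, -0.0, -40.0]
force: [-1.5, -0.0, 1.2]
opening: 0.0455
gripper_force: 30.0
```

In the tool's units: -7 cm / 80 = -0.0875, -6 cm / 80 = -0.075.

Emit:
{"op": "send_rows", "data": {
  "plan": [
    [[0,0,-0.0125,0,0,0],[0,0,-0.0313,0,0,0],[0,0,-0.0563,0,0,0],[0,0,-0.075,0,0,0],[0,0,-0.0875,0,0,0],[0,0,-0.0875,0,0,0],[0,0,-0.0875,0,0,0]]
  ]
}}

```text
clock: 3.72
tool_pos: [0.4339, 0.1243, 0.1303]
orientation: [-180.0, 0.0, -40.0]
force: [-0.5, -0.6, -3.0]
opening: 0.0454
gripper_force: 30.0
```

```bash
python3 go.py .6148 -.0688 .14 -83
```

```text
[26.27  3.18 -0.98] [-0.  0. 43.] 3.7167
```

In the tool's units: 26.3 cm / 80 = 0.3288, 24 cm / 80 = 0.3, 43 degrees / 120 = 0.3583.

Emit:
{"op": "send_rows", "data": {
  "plan": [
    [[0.025,0.0025,0,0,0,0.0333],[0.0688,0.0088,0,0,0,0.0833],[0.1188,0.015,0,0,0,0.1333],[0.1688,0.0213,0,0,0,0.1833],[0.2188,0.0275,0,0,0,0.2333],[0.2625,0.0325,0,0,0,0.2833],[0.3,0.0363,0,0,0,0.325],[0.3288,0.04,0,0,0,0.3583]]
  ]
}}

```text
clock: 4.38
tool_pos: [0.6157, -0.0713, 0.128]
orientation: [179.8, -0.0, -83.3]
force: [0.5, 0.6, -2.6]
opening: 0.0453
gripper_force: 30.0
```

Emit:
{"op": "send_rows", "data": {
  "plan": [
    [[0,0,0,0,0,0],[0,0,0,0,0,0],[0,0,0,0,0,0]]
  ]
}}

```text
clock: 4.63
tool_pos: [0.614, -0.0692, 0.1286]
orientation: [179.8, 0.0, -83.0]
force: [-1.2, 0.4, -3.8]
opening: 0.0455
gripper_force: 30.0
```

```bash
python3 go.py .6148 -.0688 .0735 -83; python3 - <<'E'
from h import *
cv2.imwrite("pics/w2.png",ctrl.snapshot("wrist")["img"][:,:,::-1])
E
```

```text
[-0.02 -0.11  5.51] [0.2 0.  0. ] 4.6333
```

View pics/w2.png

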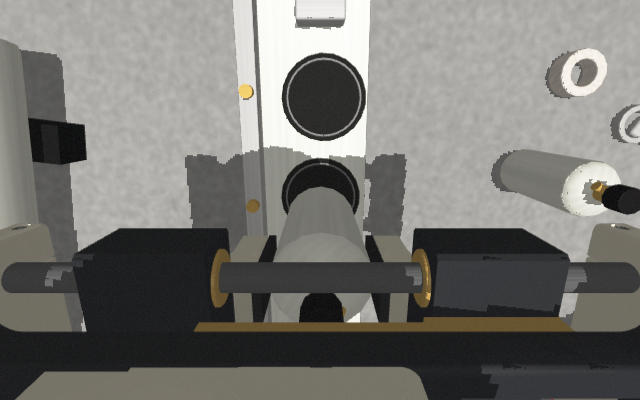

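The picture shows cyl_l upright in the grip over pad 3. Pad 3's edges are at (282,193) and (358,193), and pad 4's centre is at (324,96).

```bash
python3 - <<'E'
from h import *
s=ctrl.snapshot("wrist")
print([plane(s,p,.012)[:2].round(4) for p in((323.5,96.5),(320,193),(282,193),(358,193))])
E
```

```text
[array([ 0.6212, -0.1516]), array([ 0.6142, -0.0723]), array([ 0.6468, -0.0683]), array([ 0.5816, -0.0763])]
```

In the tool's units: 5.5 cm / 80 = 0.0688, 5 cm / 80 = 0.0625.

Emit:
{"op": "send_rows", "data": {
  "plan": [
    [[0,-0.0013,0.015,0,0,0],[0,-0.0013,0.0325,0,0,0],[0,-0.0013,0.05,0,0,0],[0,-0.0013,0.0625,0,0,0],[0,-0.0013,0.0688,0,0,0],[0,-0.0013,0.0688,0,0,0],[0,-0.0013,0.0688,0,0,0],[0,-0.0013,0.0688,0,0,0]]
  ]
}}

```text
clock: 5.4
tool_pos: [0.6167, -0.0688, 0.0763]
orientation: [-179.9, -0.0, -82.9]
force: [-0.2, 0.4, -3.1]
opening: 0.0455
gripper_force: 30.0
```

```bash
python3 go.py .6148 -.0688 .0728 -83
```

```text
[-0.02  0.19  0.35] [-0.1 -0.   0.1] 5.4
```

Emit:
{"op": "send_rows", "data": {
  "plan": [
    [[0,0,0,0,0,0],[0,0,0,0,0,0],[0,0,0,0,0,0]]
  ]
}}

```text
clock: 5.65
tool_pos: [0.6164, -0.0689, 0.0761]
orientation: [-179.9, 0.0, -83.0]
force: [0.1, -0.5, -3.7]
opening: 0.0455
gripper_force: 30.0
```

Emit:
{"op": "send_rows", "data": {
  "plan": [
    [[0,0,0,0,0,0]]
  ]
}}

```text
clock: 5.73
tool_pos: [0.6163, -0.0689, 0.0759]
orientation: [-180.0, 0.0, -83.0]
force: [0.7, 0.1, -2.5]
opening: 0.0451
gripper_force: 30.0
```

Emit:
{"op": "send_rows", "data": {
  "plan": [
    [[0,0.0013,0.0013,0,0,0],[0,0.0013,0.0025,0,0,0],[0,0.0013,0.0038,0,0,0],[0,0.0013,0.0038,0,0,0],[0,0.0013,0.0038,0,0,0],[0,0.0013,0.0038,0,0,0]]
  ]
}}

```text
clock: 6.23
tool_pos: [0.6152, -0.0691, 0.0727]
orientation: [180.0, -0.0, -83.0]
force: [-0.6, -0.5, 0.7]
opening: 0.0456
gripper_force: 30.0
```

Emit:
{"op": "send_rows", "data": {
  "plan": [
    [[0,0,0,0,0,0],[0,0,0,0,0,0],[0,0,0,0,0,0],[0,0,0,0,0,0],[0,0,0,0,0,0],[0,0,0,0,0,0],[0,0,0,0,0,0]]
  ],
  "fingers": 1
}}

```text
clock: 6.82
tool_pos: [0.6152, -0.069, 0.0726]
orientation: [-180.0, 0.0, -83.0]
force: [-0.3, 0.2, 0.6]
opening: 0.0851
gripper_force: 0.0
```

In the tool's units: -12 cm / 80 = -0.15, -11 cm / 80 = -0.1375.

Emit:
{"op": "send_rows", "data": {
  "plan": [
    [[0,0,-0.0125,0,0,0],[0,0,-0.0375,0,0,0],[0,0,-0.075,0,0,0],[0,0,-0.1125,0,0,0],[0,0,-0.1375,0,0,0],[0,0,-0.15,0,0,0],[0,0,-0.15,0,0,0],[0,0,-0.15,0,0,0]]
  ]
}}

```text
clock: 7.48
tool_pos: [0.6151, -0.0689, 0.1928]
orientation: [-180.0, 0.0, -83.0]
force: [-1.2, 0.7, -0.9]
opening: 0.0877
gripper_force: 0.0
```

```bash
python3 go.py .4375 -.2796 .19 -83
```

```text
[18.74 20.2   0.26] [-0.  0.  0.] 7.4833
```

Next, cyl_xl.

In the tool's units: 20.2 cm / 80 = 0.2525, 19.4 cm / 80 = 0.2425.

Emit:
{"op": "send_rows", "data": {
  "plan": [
    [[0.025,0.0275,0,0,0,0],[0.0625,0.0675,0,0,0,0],[0.1,0.1075,0,0,0,0],[0.1375,0.1488,0,0,0,0],[0.175,0.1888,0,0,0,0],[0.2063,0.2225,0,0,0,0],[0.225,0.2425,0,0,0,0],[0.2338,0.2525,0,0,0,0]]
  ]
}}

```text
clock: 8.15
tool_pos: [0.4342, -0.2811, 0.1911]
orientation: [179.8, 0.1, -83.1]
force: [-0.1, 0.2, -0.5]
opening: 0.0876
gripper_force: 0.0
```

Emit:
{"op": "send_rows", "data": {
  "plan": [
    [[0,0,0,0,0,0],[0,0,0,0,0,0],[0,0,0,0,0,0],[0,0,0,0,0,0]]
  ]
}}

```text
clock: 8.48
tool_pos: [0.4383, -0.2786, 0.1921]
orientation: [180.0, 0.0, -82.9]
force: [0.6, 0.1, 0.1]
opening: 0.0872
gripper_force: 0.0
```

```bash
python3 go.py .4375 -.2796 .075 -83
```

```text
[ 0.09  0.08 11.71] [0.  0.  0.1] 8.4833
```

In the tool's units: 11.7 cm / 80 = 0.1463, 10.8 cm / 80 = 0.135.

Emit:
{"op": "send_rows", "data": {
  "plan": [
    [[0.0013,0.0013,0.0188,0,0,0],[0.0013,0.0013,0.05,0,0,0],[0.0013,0.0013,0.0813,0,0,0],[0.0013,0.0013,0.1125,0,0,0],[0.0013,0.0013,0.135,0,0,0],[0.0013,0.0013,0.1463,0,0,0],[0.0013,0.0013,0.1463,0,0,0],[0.0013,0.0013,0.1463,0,0,0]]
  ]
}}

```text
clock: 9.15
tool_pos: [0.4374, -0.2802, 0.0757]
orientation: [180.0, -0.0, -82.9]
force: [0.8, -0.4, -0.8]
opening: 0.0876
gripper_force: 0.0
```

Emit:
{"op": "send_rows", "data": {
  "plan": [
    [[0,0,0,0,0,0],[0,0,0,0,0,0]]
  ]
}}

```text
clock: 9.32
tool_pos: [0.4378, -0.2806, 0.0769]
orientation: [-179.9, -0.1, -82.9]
force: [0.5, 0.0, -1.2]
opening: 0.0879
gripper_force: 0.0
```

Emit:
{"op": "send_rows", "data": {
  "plan": [
    [[0,0,0,0,0,0],[0,0,0,0,0,0],[0,0,0,0,0,0],[0,0,0,0,0,0],[0,0,0,0,0,0],[0,0,0,0,0,0],[0,0,0,0,0,0],[0,0,0,0,0,0]]
  ],
  "fingers": 0
}}

```text
clock: 9.98
tool_pos: [0.4369, -0.2806, 0.0756]
orientation: [-180.0, -0.0, -83.0]
force: [-0.3, -0.7, 1.4]
opening: 0.0536
gripper_force: 30.0
```

In the tool's units: -7 cm / 80 = -0.0875, -6 cm / 80 = -0.075.

Emit:
{"op": "send_rows", "data": {
  "plan": [
    [[0,0,-0.0125,0,0,0],[0,0,-0.0313,0,0,0],[0,0,-0.0563,0,0,0],[0,0,-0.075,0,0,0],[0,0,-0.0875,0,0,0],[0,0,-0.0875,0,0,0],[0,0,-0.0875,0,0,0],[0,0,-0.0875,0,0,0]]
  ]
}}

```text
clock: 10.65
tool_pos: [0.4359, -0.2802, 0.1446]
orientation: [179.9, 0.1, -83.0]
force: [-0.9, 0.0, -4.8]
opening: 0.0535
gripper_force: 30.0
```

```bash
python3 go.py .6215 -.1509 .145 -83
```

```text
[-10.56 -20.    -0.06] [0.1 0.1 0. ] 10.65
```

In the tool's units: -20 cm / 80 = -0.25, -19.1 cm / 80 = -0.2388.

Emit:
{"op": "send_rows", "data": {
  "plan": [
    [[-0.0125,-0.025,0,0,0,0],[-0.0338,-0.065,0,0,0,0],[-0.055,-0.105,0,0,0,0],[-0.0763,-0.145,0,0,0,0],[-0.0975,-0.185,0,0,0,0],[-0.115,-0.2175,0,0,0,0],[-0.1263,-0.2388,0,0,0,0],[-0.1325,-0.25,0,0,0,0]]
  ]
}}

```text
clock: 11.32
tool_pos: [0.6235, -0.149, 0.1433]
orientation: [179.9, 0.0, -82.9]
force: [-0.4, -0.6, -3.3]
opening: 0.0538
gripper_force: 30.0
```

Emit:
{"op": "send_rows", "data": {
  "plan": [
    [[0,0,0,0,0,0],[0,0,0,0,0,0],[0,0,0,0,0,0],[0,0,0,0,0,0]]
  ]
}}

```text
clock: 11.65
tool_pos: [0.6212, -0.1515, 0.1453]
orientation: [179.9, 0.0, -83.0]
force: [0.1, -0.3, -3.8]
opening: 0.0536
gripper_force: 30.0
```

```bash
python3 go.py .6215 -.1509 .0905 -83
```

```text
[-0.05 -0.04  5.48] [ 0.1  0.  -0. ] 11.65
```

In the tool's units: 5.5 cm / 80 = 0.0688, 5 cm / 80 = 0.0625.

Emit:
{"op": "send_rows", "data": {
  "plan": [
    [[0,0,0.015,0,0,0],[0,0,0.0325,0,0,0],[0,0,0.05,0,0,0],[0,0,0.0625,0,0,0],[0,0,0.0688,0,0,0],[0,0,0.0688,0,0,0],[0,0,0.0688,0,0,0],[0,0,0.0688,0,0,0]]
  ]
}}

```text
clock: 12.32
tool_pos: [0.6228, -0.1509, 0.0913]
orientation: [-179.9, -0.0, -82.9]
force: [-0.1, -0.3, -2.9]
opening: 0.0537
gripper_force: 30.0
```

Emit:
{"op": "send_rows", "data": {
  "plan": [
    [[0,0,0,0,0,0],[0,0,0,0,0,0],[0,0,0,0,0,0],[0,0,0,0,0,0]]
  ]
}}

```text
clock: 12.65
tool_pos: [0.6224, -0.1508, 0.091]
orientation: [-180.0, -0.0, -83.0]
force: [0.2, -0.7, -3.4]
opening: 0.0532
gripper_force: 30.0
```

In the tool's units: 0.35 cm / 80 = 0.0044, 0.3 cm / 80 = 0.0038.

Emit:
{"op": "send_rows", "data": {
  "plan": [
    [[0,0,0.0013,0,0,0],[0,0,0.0025,0,0,0],[0,0,0.0038,0,0,0],[0,0,0.0044,0,0,0],[0,0,0.0044,0,0,0],[0,0,0.0044,0,0,0]]
  ]
}}

```text
clock: 13.15
tool_pos: [0.6223, -0.1509, 0.0876]
orientation: [-180.0, -0.0, -82.9]
force: [-2.6, 0.6, 4.3]
opening: 0.054
gripper_force: 30.0
```

Contact. Releasing and lifting.

Emit:
{"op": "send_rows", "data": {
  "plan": [
    [[0,0,0,0,0,0],[0,0,0,0,0,0],[0,0,0,0,0,0],[0,0,0,0,0,0],[0,0,0,0,0,0],[0,0,0,0,0,0],[0,0,0,0,0,0]]
  ],
  "fingers": 1
}}

```text
clock: 13.73
tool_pos: [0.6223, -0.1508, 0.087]
orientation: [-180.0, -0.0, -83.0]
force: [0.7, 0.8, 1.0]
opening: 0.0868
gripper_force: 0.0
```

In the tool's units: -11 cm / 80 = -0.1375, -9 cm / 80 = -0.1125.

Emit:
{"op": "send_rows", "data": {
  "plan": [
    [[0,0,-0.0125,0,0,0],[0,0,-0.0375,0,0,0],[0,0,-0.075,0,0,0],[0,0,-0.1125,0,0,0],[0,0,-0.1375,0,0,0],[0,0,-0.1375,0,0,0],[0,0,-0.1375,0,0,0],[0,0,-0.1375,0,0,0]]
  ]
}}

```text
clock: 14.4
tool_pos: [0.6219, -0.1507, 0.1971]
orientation: [180.0, 0.0, -83.0]
force: [-0.3, 0.6, -0.3]
opening: 0.0875
gripper_force: 0.0
```

```bash
python3 go.py .439 .259 .197 -40
```

```text
[-4.290e+01  1.313e+01  2.000e-02] [ -0.   0. -43.] 14.4
```

In the tool's units: -22.5 cm / 80 = -0.2813, -19.5 cm / 80 = -0.2438, -23 degrees / 120 = -0.1917.

Emit:
{"op": "send_rows", "data": {
  "plan": [
    [[-0.0188,0.0063,0,0,0,-0.0167],[-0.0563,0.0175,0,0,0,-0.0417],[-0.0938,0.0288,0,0,0,-0.0667],[-0.1313,0.04,0,0,0,-0.0917],[-0.1688,0.0513,0,0,0,-0.1167],[-0.2063,0.0638,0,0,0,-0.1417],[-0.2438,0.075,0,0,0,-0.1667],[-0.2813,0.0863,0,0,0,-0.1917]]
  ]
}}

```text
clock: 15.07
tool_pos: [0.5244, 0.0653, 0.196]
orientation: [179.9, 0.0, -59.8]
force: [1.2, 0.2, -0.1]
opening: 0.0875
gripper_force: 0.0
```

Emit:
{"op": "send_rows", "data": {
  "plan": [
    [[0,0,0,0,0,0],[0,0,0,0,0,0],[0,0,0,0,0,0]]
  ]
}}

```text
clock: 15.32
tool_pos: [0.5256, 0.0642, 0.1965]
orientation: [179.9, 0.0, -59.9]
force: [0.4, -1.2, -0.2]
opening: 0.0877
gripper_force: 0.0
```

```bash
python3 go.py .439 .259 .197 -40
```

```text
[-21.19  -2.28  -0.05] [  0.1   0.  -19.9] 15.3167
```

In the tool's units: -21.2 cm / 80 = -0.265, -1.2 cm / 80 = -0.015, -20 degrees / 120 = -0.1667.

Emit:
{"op": "send_rows", "data": {
  "plan": [
    [[-0.0188,-0.0013,0,0,0,-0.0167],[-0.0563,-0.005,0,0,0,-0.0417],[-0.1,-0.01,0,0,0,-0.0667],[-0.1438,-0.015,0,0,0,-0.0917],[-0.1875,-0.02,0,0,0,-0.1167],[-0.225,-0.0238,0,0,0,-0.1417],[-0.25,-0.0275,0,0,0,-0.1583],[-0.265,-0.0288,0,0,0,-0.1667]]
  ]
}}

```text
clock: 15.98
tool_pos: [0.4397, 0.2601, 0.1966]
orientation: [180.0, -0.0, -39.8]
force: [-0.2, 0.3, 0.6]
opening: 0.0876
gripper_force: 0.0
```

Emit:
{"op": "send_rows", "data": {
  "plan": [
    [[0,0,0,0,0,0],[0,0,0,0,0,0],[0,0,0,0,0,0],[0,0,0,0,0,0]]
  ]
}}

```text
clock: 16.32
tool_pos: [0.4404, 0.2579, 0.1969]
orientation: [180.0, -0.0, -40.1]
force: [-0.2, -0.6, -1.1]
opening: 0.0878
gripper_force: 0.0
```

```bash
python3 go.py .439 .259 .035 -40; python3 - <<'E'
from h import *
cv2.imwrite("pics/w3.png",ctrl.snapshot("wrist")["img"][:,:,::-1])
E
```

```text
[-0.18 -0.   16.19] [ 0.  -0.  -0.1] 16.3167
```

View pics/w3.png

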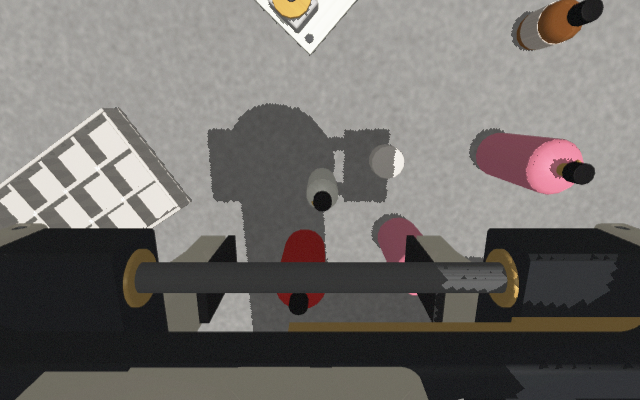

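The wrist picture shows the cyl_s knob at (322,201) between the fingers. Red at (300,270) and pink at (400,245) are behind the finger line, clear of it.

```bash
python3 - <<'E'
from h import *
s=ctrl.snapshot("wrist")
print(plane(s,(322,201),.088))
E
```

```text
[0.43784903 0.25775331 0.088     ]
```

In the tool's units: 11 cm / 80 = 0.1375, 10.5 cm / 80 = 0.1313.

Emit:
{"op": "send_rows", "data": {
  "plan": [
    [[-0.0025,0,0.0188,0,0,0],[-0.0025,0,0.05,0,0,0],[-0.0025,0,0.0813,0,0,0],[-0.0025,0,0.1125,0,0,0],[-0.0025,0,0.1313,0,0,0],[-0.0025,0,0.1375,0,0,0],[-0.0025,0,0.1375,0,0,0],[-0.0025,0,0.1375,0,0,0]]
  ]
}}

```text
clock: 17.08
tool_pos: [0.439, 0.2604, 0.0877]
orientation: [-180.0, -0.0, -40.0]
force: [0.1, -0.2, -0.1]
opening: 0.0872
gripper_force: 0.0
```

```bash
python3 go.py .439 .259 .037 -40
```

```text
[0.09 0.11 5.07] [-0. -0.  0.] 17.0833
```

In the tool's units: 5 cm / 80 = 0.0625, 4.5 cm / 80 = 0.0563.

Emit:
{"op": "send_rows", "data": {
  "plan": [
    [[0.0013,0.0013,0.0125,0,0,0],[0.0013,0.0013,0.0275,0,0,0],[0.0013,0.0013,0.0425,0,0,0],[0.0013,0.0013,0.0563,0,0,0],[0.0013,0.0013,0.0625,0,0,0],[0.0013,0.0013,0.0625,0,0,0],[0.0013,0.0013,0.0625,0,0,0],[0.0013,0.0013,0.0625,0,0,0]]
  ]
}}

```text
clock: 17.75
tool_pos: [0.439, 0.2594, 0.0378]
orientation: [-179.9, -0.0, -39.9]
force: [-0.2, 1.0, 0.1]
opening: 0.0879
gripper_force: 0.0
```

Emit:
{"op": "send_rows", "data": {
  "plan": [
    [[0,0,0,0,0,0],[0,0,0,0,0,0],[0,0,0,0,0,0],[0,0,0,0,0,0],[0,0,0,0,0,0],[0,0,0,0,0,0],[0,0,0,0,0,0],[0,0,0,0,0,0]]
  ],
  "fingers": 0
}}

```text
clock: 18.42
tool_pos: [0.4385, 0.259, 0.0371]
orientation: [180.0, -0.0, -40.0]
force: [-0.3, -0.3, 0.5]
opening: 0.0399
gripper_force: 0.0
```

Emit:
{"op": "send_rows", "data": {
  "plan": [
    [[0,0,0,0,0,0],[0,0,0,0,0,0],[0,0,0,0,0,0]]
  ]
}}

```text
clock: 18.67
tool_pos: [0.4385, 0.2589, 0.037]
orientation: [180.0, 0.0, -40.0]
force: [-0.4, -0.3, 0.1]
opening: 0.0293
gripper_force: 30.0
```

In the tool's units: -8 cm / 80 = -0.1, -6.5 cm / 80 = -0.0813.

Emit:
{"op": "send_rows", "data": {
  "plan": [
    [[0,0,-0.0125,0,0,0],[0,0,-0.0313,0,0,0],[0,0,-0.0563,0,0,0],[0,0,-0.0813,0,0,0],[0,0,-0.1,0,0,0],[0,0,-0.1,0,0,0],[0,0,-0.1,0,0,0],[0,0,-0.1,0,0,0]]
  ]
}}

```text
clock: 19.33
tool_pos: [0.4382, 0.2586, 0.1169]
orientation: [180.0, 0.0, -40.0]
force: [-0.2, 0.4, -0.7]
opening: 0.0296
gripper_force: 30.0
```

```bash
python3 go.py .592 .1025 .117 -83
```

```text
[ 2.182e+01  2.090e+00 -1.000e-02] [ 0.  0. 43.] 19.3333
```

In the tool's units: 21.8 cm / 80 = 0.2725, 20 cm / 80 = 0.25, 43 degrees / 120 = 0.3583.

Emit:
{"op": "send_rows", "data": {
  "plan": [
    [[0.0188,0.0013,0,0,0,0.0333],[0.0563,0.005,0,0,0,0.0833],[0.0975,0.0088,0,0,0,0.1333],[0.1388,0.0138,0,0,0,0.1833],[0.18,0.0175,0,0,0,0.2333],[0.2188,0.0213,0,0,0,0.2833],[0.25,0.0238,0,0,0,0.325],[0.2725,0.0263,0,0,0,0.3583]]
  ]
}}

```text
clock: 20.0
tool_pos: [0.5928, 0.1007, 0.1155]
orientation: [179.9, -0.1, -83.3]
force: [-0.0, 0.3, -0.1]
opening: 0.0294
gripper_force: 30.0
```

Emit:
{"op": "send_rows", "data": {
  "plan": [
    [[0,0,0,0,0,0],[0,0,0,0,0,0],[0,0,0,0,0,0],[0,0,0,0,0,0]]
  ]
}}

```text
clock: 20.33
tool_pos: [0.5914, 0.1033, 0.1166]
orientation: [179.9, -0.0, -82.9]
force: [-0.2, -0.6, -0.0]
opening: 0.0296
gripper_force: 30.0
```

```bash
python3 go.py .592 .1025 .052 -83
```

```text
[ 0.09 -0.06  6.46] [ 0.1 -0.   0.1] 20.3333
```

In the tool's units: 6.4 cm / 80 = 0.08, 6 cm / 80 = 0.075.

Emit:
{"op": "send_rows", "data": {
  "plan": [
    [[0.0013,0,0.015,0,0,0],[0.0013,0,0.0375,0,0,0],[0.0013,0,0.06,0,0,0],[0.0013,0,0.075,0,0,0],[0.0013,0,0.08,0,0,0],[0.0013,0,0.08,0,0,0],[0.0013,0,0.08,0,0,0],[0.0013,0,0.08,0,0,0]]
  ]
}}

```text
clock: 21.0
tool_pos: [0.5928, 0.1024, 0.0541]
orientation: [-179.9, 0.0, -82.9]
force: [0.4, -0.7, -0.5]
opening: 0.0297
gripper_force: 30.0
```

Emit:
{"op": "send_rows", "data": {
  "plan": [
    [[0,0,0,0,0,0],[0,0,0,0,0,0],[0,0,0,0,0,0],[0,0,0,0,0,0]]
  ]
}}

```text
clock: 21.33
tool_pos: [0.5925, 0.1019, 0.0534]
orientation: [-180.0, 0.0, -83.0]
force: [0.2, 0.3, -1.0]
opening: 0.0291
gripper_force: 30.0
```

In the tool's units: 0.45 cm / 80 = 0.0056, 0.4 cm / 80 = 0.005.

Emit:
{"op": "send_rows", "data": {
  "plan": [
    [[0,0,0.0013,0,0,0],[0,0,0.0025,0,0,0],[0,0,0.0038,0,0,0],[0,0,0.005,0,0,0],[0,0,0.0056,0,0,0],[0,0,0.0056,0,0,0],[0,0,0.0056,0,0,0]]
  ]
}}

```text
clock: 21.92
tool_pos: [0.5923, 0.1018, 0.049]
orientation: [-180.0, -0.0, -82.9]
force: [-2.8, -0.5, 5.7]
opening: 0.0297
gripper_force: 30.0
```

Emit:
{"op": "send_rows", "data": {
  "plan": [
    [[0,0,0,0,0,0],[0,0,0,0,0,0],[0,0,0,0,0,0],[0,0,0,0,0,0],[0,0,0,0,0,0],[0,0,0,0,0,0],[0,0,0,0,0,0],[0,0,0,0,0,0]]
  ],
  "fingers": 1
}}

```text
clock: 22.58
tool_pos: [0.5923, 0.1019, 0.0485]
orientation: [180.0, 0.0, -83.0]
force: [-0.3, -0.0, 0.7]
opening: 0.0774
gripper_force: 0.0
```

In the tool's units: -14 cm / 80 = -0.175, -12 cm / 80 = -0.15.

Emit:
{"op": "send_rows", "data": {
  "plan": [
    [[0,0,-0.0125,0,0,0],[0,0,-0.0375,0,0,0],[0,0,-0.075,0,0,0],[0,0,-0.1125,0,0,0],[0,0,-0.15,0,0,0],[0,0,-0.175,0,0,0],[0,0,-0.175,0,0,0],[0,0,-0.175,0,0,0]]
  ]
}}

```text
clock: 23.25
tool_pos: [0.593, 0.1022, 0.1908]
orientation: [-179.8, 0.1, -83.0]
force: [-1.0, 0.2, -0.3]
opening: 0.0875
gripper_force: 0.0
```

Emit:
{"op": "send_rows", "data": {
  "plan": [
    [[0,0,0,0,0,0],[0,0,0,0,0,0]]
  ]
}}

```text
clock: 23.42
tool_pos: [0.5916, 0.1016, 0.1877]
orientation: [179.9, -0.0, -83.0]
force: [0.3, 0.3, -0.2]
opening: 0.0874
gripper_force: 0.0
```

```bash
python3 go.py .4415 -.111 .19 -83
```

```text
[19.26 17.5  -0.19] [ 0.1 -0.   0. ] 23.4167
```

In the tool's units: 19.3 cm / 80 = 0.2413, 17.5 cm / 80 = 0.2188.

Emit:
{"op": "send_rows", "data": {
  "plan": [
    [[0.0188,0.0175,0,0,0,0],[0.0563,0.0513,0,0,0,0],[0.0938,0.085,0,0,0,0],[0.1313,0.1188,0,0,0,0],[0.1688,0.1538,0,0,0,0],[0.2063,0.1875,0,0,0,0],[0.2313,0.21,0,0,0,0],[0.2413,0.2188,0,0,0,0]]
  ]
}}

```text
clock: 24.08
tool_pos: [0.4391, -0.1134, 0.1878]
orientation: [179.9, 0.0, -83.1]
force: [0.1, 0.4, -0.4]
opening: 0.0878
gripper_force: 0.0
```

Emit:
{"op": "send_rows", "data": {
  "plan": [
    [[0,0,0,0,0,0],[0,0,0,0,0,0],[0,0,0,0,0,0],[0,0,0,0,0,0]]
  ]
}}

```text
clock: 24.42
tool_pos: [0.4429, -0.1105, 0.1882]
orientation: [180.0, -0.0, -82.9]
force: [-0.2, -0.3, 0.2]
opening: 0.0877
gripper_force: 0.0
```

```bash
python3 go.py .4415 -.111 .048 -83
```

```text
[ 0.04  0.13 14.02] [ 0.  -0.   0.1] 24.4167
```

Emit:
{"op": "send_rows", "data": {
  "plan": [
    [[0,0.0013,0.0188,0,0,0],[0,0.0013,0.0563,0,0,0],[0,0.0013,0.0938,0,0,0],[0,0.0013,0.1313,0,0,0],[0,0.0013,0.1625,0,0,0],[0,0.0013,0.175,0,0,0],[0,0.0013,0.175,0,0,0],[0,0.0013,0.175,0,0,0]]
  ]
}}

```text
clock: 25.08
tool_pos: [0.4415, -0.1108, 0.0481]
orientation: [179.9, -0.0, -82.9]
force: [0.3, -0.1, -0.3]
opening: 0.0877
gripper_force: 0.0
```

Emit:
{"op": "send_rows", "data": {
  "plan": [
    [[0,0,0,0,0,0],[0,0,0,0,0,0],[0,0,0,0,0,0]]
  ]
}}

```text
clock: 25.33
tool_pos: [0.4422, -0.111, 0.0496]
orientation: [-179.9, 0.0, -82.9]
force: [-0.9, 0.7, -0.1]
opening: 0.0877
gripper_force: 0.0
```

Emit:
{"op": "send_rows", "data": {
  "plan": [
    [[0,0,0,0,0,0],[0,0,0,0,0,0],[0,0,0,0,0,0],[0,0,0,0,0,0],[0,0,0,0,0,0],[0,0,0,0,0,0],[0,0,0,0,0,0],[0,0,0,0,0,0]]
  ],
  "fingers": 0
}}

```text
clock: 26.0
tool_pos: [0.4413, -0.1113, 0.0485]
orientation: [180.0, -0.0, -83.0]
force: [-0.0, 0.3, 0.5]
opening: 0.04
gripper_force: 0.0
```

Emit:
{"op": "send_rows", "data": {
  "plan": [
    [[0,0,0,0,0,0],[0,0,0,0,0,0],[0,0,0,0,0,0]]
  ]
}}

```text
clock: 26.25
tool_pos: [0.4412, -0.1113, 0.0485]
orientation: [180.0, -0.0, -83.0]
force: [-0.5, -0.1, 0.1]
opening: 0.0373
gripper_force: 30.0
```

In the tool's units: -10 cm / 80 = -0.125, -9 cm / 80 = -0.1125.

Emit:
{"op": "send_rows", "data": {
  "plan": [
    [[0,0,-0.0125,0,0,0],[0,0,-0.0313,0,0,0],[0,0,-0.0563,0,0,0],[0,0,-0.0875,0,0,0],[0,0,-0.1125,0,0,0],[0,0,-0.125,0,0,0],[0,0,-0.125,0,0,0],[0,0,-0.125,0,0,0]]
  ]
}}

```text
clock: 26.92
tool_pos: [0.4412, -0.1111, 0.1485]
orientation: [-180.0, 0.0, -83.0]
force: [-0.4, -0.1, -2.9]
opening: 0.0373
gripper_force: 30.0
```

Emit:
{"op": "send_rows", "data": {
  "plan": [
    [[0,0,0,0,0,0],[0,0,0,0,0,0]]
  ]
}}

```text
clock: 27.08
tool_pos: [0.4404, -0.1113, 0.1473]
orientation: [179.9, 0.0, -83.0]
force: [-0.6, -0.6, -2.1]
opening: 0.0377
gripper_force: 30.0
```

```bash
python3 go.py .601 .0159 .148 -83; python3 - <<'E'
from h import *
cv2.imwrite("pics/t3.png",cv2.resize(ctrl.snapshot("top")["img"][120:260,180:460,::-1],None,fx=2.8,fy=2.8,interpolation=cv2.INTER_CUBIC))
E
```

```text
[-10.66 -17.5   -0.1 ] [0.1 0.  0. ] 27.0833
```

View pics/t3.png

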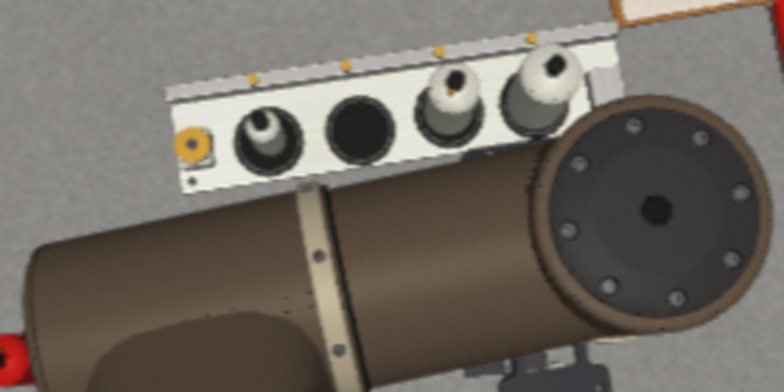

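The picture shows s at (265,130), l at (455,90) and xl at (545,80), each standing on its pad. Pad 2 at (360,130) is free.

Emit:
{"op": "send_rows", "data": {
  "plan": [
    [[-0.0113,-0.0188,0,0,0,0],[-0.0313,-0.0513,0,0,0,0],[-0.0525,-0.0863,0,0,0,0],[-0.0738,-0.1213,0,0,0,0],[-0.095,-0.1563,0,0,0,0],[-0.115,-0.1888,0,0,0,0],[-0.1275,-0.2088,0,0,0,0],[-0.1338,-0.2188,0,0,0,0]]
  ]
}}

```text
clock: 27.8
tool_pos: [0.6037, 0.0183, 0.147]
orientation: [179.9, -0.0, -82.9]
force: [0.6, -0.3, -2.4]
opening: 0.0372
gripper_force: 30.0
```

Emit:
{"op": "send_rows", "data": {
  "plan": [
    [[0,0,0,0,0,0],[0,0,0,0,0,0],[0,0,0,0,0,0],[0,0,0,0,0,0]]
  ]
}}

```text
clock: 28.13
tool_pos: [0.601, 0.0157, 0.1486]
orientation: [180.0, -0.0, -83.0]
force: [0.6, -0.4, -2.4]
opening: 0.0375
gripper_force: 30.0
```

```bash
python3 go.py .601 .0159 .064 -83
```

```text
[-0.02 -0.    8.46] [ 0. -0.  0.] 28.1333
```

In the tool's units: 8.4 cm / 80 = 0.105, 8 cm / 80 = 0.1.

Emit:
{"op": "send_rows", "data": {
  "plan": [
    [[0,0,0.015,0,0,0],[0,0,0.0375,0,0,0],[0,0,0.0625,0,0,0],[0,0,0.0875,0,0,0],[0,0,0.1,0,0,0],[0,0,0.105,0,0,0],[0,0,0.105,0,0,0],[0,0,0.105,0,0,0]]
  ]
}}

```text
clock: 28.8
tool_pos: [0.6024, 0.0163, 0.0655]
orientation: [-179.9, -0.0, -83.0]
force: [0.2, -0.1, -1.0]
opening: 0.0381
gripper_force: 30.0
```

Emit:
{"op": "send_rows", "data": {
  "plan": [
    [[0,0,0,0,0,0],[0,0,0,0,0,0],[0,0,0,0,0,0],[0,0,0,0,0,0]]
  ]
}}

```text
clock: 29.13
tool_pos: [0.6021, 0.0165, 0.0652]
orientation: [-179.9, 0.0, -83.0]
force: [-0.3, -0.4, -2.3]
opening: 0.0375
gripper_force: 30.0
```

In the tool's units: 0.45 cm / 80 = 0.0056, 0.4 cm / 80 = 0.005.

Emit:
{"op": "send_rows", "data": {
  "plan": [
    [[0,0.0013,0.0013,0,0,0],[0,0.0013,0.0025,0,0,0],[0,0.0013,0.0038,0,0,0],[0,0.0013,0.005,0,0,0],[0,0.0013,0.0056,0,0,0],[0,0.0013,0.0056,0,0,0],[0,0.0013,0.0056,0,0,0]]
  ]
}}

```text
clock: 29.72
tool_pos: [0.6008, 0.0162, 0.0605]
orientation: [-180.0, -0.0, -82.9]
force: [-3.1, 0.0, 4.9]
opening: 0.0374
gripper_force: 30.0
```

Contact. I'll release, lift and retreat toward the robot for a clear view.

Emit:
{"op": "send_rows", "data": {
  "plan": [
    [[0,0,0,0,0,0],[0,0,0,0,0,0],[0,0,0,0,0,0],[0,0,0,0,0,0],[0,0,0,0,0,0],[0,0,0,0,0,0],[0,0,0,0,0,0],[0,0,0,0,0,0]]
  ],
  "fingers": 1
}}

```text
clock: 30.38
tool_pos: [0.6009, 0.0163, 0.06]
orientation: [-180.0, 0.0, -83.0]
force: [-0.7, 0.1, -0.3]
opening: 0.0842
gripper_force: 0.0
```

In the tool's units: -16 cm / 80 = -0.2, -15 cm / 80 = -0.1875.

Emit:
{"op": "send_rows", "data": {
  "plan": [
    [[0,0,-0.0125,0,0,0],[0,0,-0.0375,0,0,0],[0,0,-0.075,0,0,0],[0,0,-0.1125,0,0,0],[0,0,-0.15,0,0,0],[0,0,-0.1875,0,0,0],[0,0,-0.2,0,0,0],[0,0,-0.2,0,0,0]]
  ]
}}

```text
clock: 31.05
tool_pos: [0.6026, 0.0165, 0.2247]
orientation: [-179.6, 0.0, -82.9]
force: [1.3, -0.4, -0.3]
opening: 0.088
gripper_force: 0.0
```

```bash
python3 go.py .41 .2 .22 -83
```

```text
[-20.58  16.86   0.37] [-0.4  0.   0.1] 31.05
```

In the tool's units: -20.6 cm / 80 = -0.2575, -20 cm / 80 = -0.25.

Emit:
{"op": "send_rows", "data": {
  "plan": [
    [[-0.025,0.02,0,0,0,0],[-0.0625,0.0513,0,0,0,0],[-0.1,0.0825,0,0,0,0],[-0.1375,0.1125,0,0,0,0],[-0.175,0.1438,0,0,0,0],[-0.2125,0.175,0,0,0,0],[-0.25,0.205,0,0,0,0],[-0.2575,0.2113,0,0,0,0]]
  ]
}}

```text
clock: 31.72
tool_pos: [0.4046, 0.202, 0.2198]
orientation: [180.0, 0.0, -82.8]
force: [0.7, -0.1, -0.2]
opening: 0.0876
gripper_force: 0.0
```

Emit:
{"op": "send_rows", "data": {
  "plan": [
    [[0,0,0,0,0,0],[0,0,0,0,0,0],[0,0,0,0,0,0],[0,0,0,0,0,0]]
  ]
}}

```text
clock: 32.05
tool_pos: [0.4083, 0.1993, 0.2197]
orientation: [180.0, -0.0, -83.0]
force: [-0.3, -0.4, 0.8]
opening: 0.088
gripper_force: 0.0
```

```bash
python3 - <<'E'
from h import *
R={}
for n,(x0,y0,x1,y1) in {"top":(230,120,410,190),"scene":(200,130,430,320)}.items():
    s=ctrl.snapshot(n);R[n]=s
    cv2.imwrite(f"pics/{n}_f.png",cv2.resize(s["img"][y0:y1,x0:x1,::-1],None,fx=3,fy=3,interpolation=cv2.INTER_CUBIC))
a=cv2.imread("pics/top_f.png");b=cv2.imread("pics/scene_f.png")
cv2.imwrite("pics/both.png",cv2.vconcat([cv2.copyMakeBorder(a,0,0,0,b.shape[1]-a.shape[1],0),b])[:,:][::1] if 0 else b)
# expected projections of knob tops
for k,p,h in(("s",(.5924,.1027),.1),("m",(.6003,.0159),.115),("l",(.6148,-.0688),.130),("xl",(.6218,-.1506),.145)):
    print(k,[((P(R[n])@[*p,h,1])/(P(R[n])@[*p,h,1])[2])[:2].round(1).tolist() for n in R])
E
```

```text
s [[271.8, 162.7], [370.0, 202.8]]
m [[307.3, 157.1], [335.8, 213.3]]
l [[342.9, 148.7], [300.6, 226.7]]
xl [[378.5, 143.2], [262.0, 238.1]]
```

View pics/top_f.png

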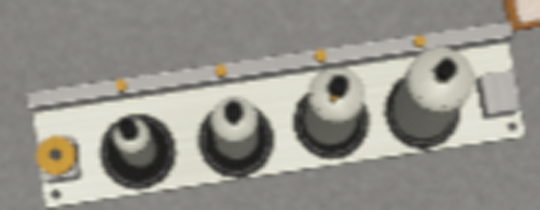

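View pics/scene_f.png

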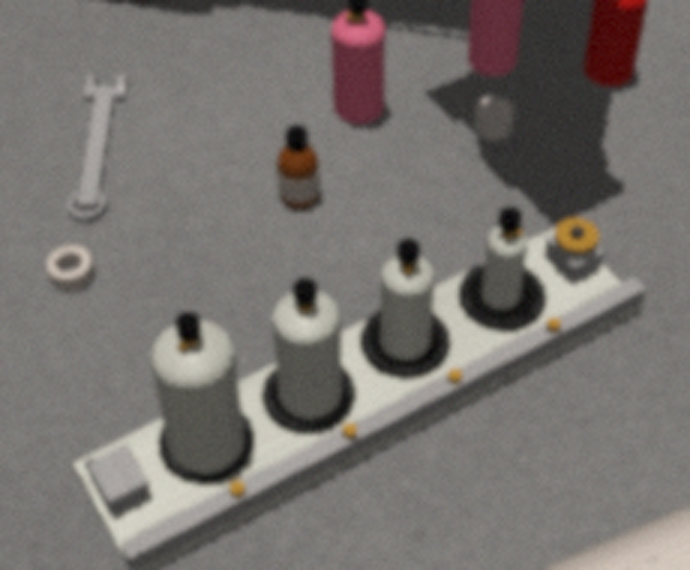

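Both views show all four cylinders upright and centred, in the order s, m, l, xl from the brass wheel. The knobs are where I predicted, for example s at scene (370,202), and the amber bottle is untouched.

```bash
python3 -c "
from plant import ctrl
print(ctrl.close_job())"
```

```text
the job is handed in; nothing more can be done
None
```

I handed the job in at about 32 s with the four cylinders standing upright on their pads, smallest to largest from the inlet valve, and the amber bottle untouched; the final pictures show this, but no verdict was returned.

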